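Reload the laboratory film dispenser

ROBOT

A 7-joint arm with a two-finger parallel gripper is mounted at the origin on the work surface. World frame = base frame: x ahead of the robot, y to its left, z up, the work surface at z = 0. Lengths are in m, angles in rad, forces in N, time in s.
With the tool pointing down it reaches from about 0.35 to 0.9 m from the base axis. Payload 8.1 kg.
Tool frame: the origin (TCP) lies at the centre of the arm's flange, where the gripper is bolted on; the fingertips stand 178 mm ahead of it and the grasp point (between the pads) lies 159 mm ahead of it; x points along the fingers, z is the direction in which the jaws open and shut, and the axes are right-handed (so a half turn about x gives the same grasp; the last joint's range is limited). The gripper opens to 92 mm and grips with 3 to 60 N. Pads are 19 mm wide; open, the fingers measure 130 mm over their backs; the gripper's body (75 mm by 190 mm) begins 47 mm behind the grasp point.
Start: joints at [-1.237, 0.434, 0.025, 1.573, -0.012, 1.134, -0.075], TCP at [0.264, 0.566, 0.405] pointing down, gripper open.
Joint ranges: [-2.62, 2.62], [-0.44, 2.09], [-1.27, 1.32], [0.08, 2.57], [-1.32, 4.46], [0.12, 2], [-2.74, 2.74]. Speed limits (rad/s): [2.22, 2.22, 3.01, 3.01, 3.14, 3.14, 3.14].

INTERFACE

Orientations are given as a rotation vector (axis times angle).
In Python, from cell import arm, get_image, search_frame, pinpoint gives the robot as it stands.
- The arm moves only by the tool arm_command, never from a script. Its argument "motion" is a list of rows, each a list of 7 numbers: the finger opening in mm, from 0 to 91.8, then the shift along the tool's x, y, z in mm, then the turn, a rotation vector about the tool's x, y, z in degrees. In form: [[fingers, x, y, z, ax, ay, az], ...]. A call has 1 to 5 rows; each row shifts and turns the commanded pose from where the row before left it, along the tool's axes as they then stand; what a row does not reach is not made up. A row lasts 1/8 s, in which the tool goes at most 62.5 mm and 10.7 degrees, less where a joint would pass 70% of its speed; a pose out of reach is approached as far as the arm can. A call with a gripper value outside its range is refused whole. The fingers move at their own pace and stop on an object; "newtons" is the grip in N (left out, the last holds). Time passes only in rows, so rows that do not move let the fingers close. It gives the time, the measured TCP pose, the force and the opening at its end, in the units of the state.
- arm.observe(): the state, without advancing time (a new reading comes with each control period).
- get_image(name): name is "scene" or "top"; returns a dict with "frame" (480x640x3 uint8, red, green, blue), "range_z" (480x640 float32, m along the optical axis (not along the pixel's ray), 0 where there is no reading), "K" (3x3 intrinsics, pixels), "distortion" ([k1, k2, p1, p2, k3] as OpenCV has them; the pictures are not rectified), "origin" and "rotation" of the camera in the world. Camera axes: x right, y down, z forward; pixel columns grow to the right and rows downward; lengths in m; the calibration is good to about 2 mm. A picture is of the moment at which its call begins.
- arm.sign_off(): hands the job in, once; it reports no verdict.
Trained networks look in the newest picture that a camera, given by its name, has taken for a name from the list of things; names that differ only in an ending like _2 or _b are one class to them, and where a whole thing is asked for, a point or a joint stands for the part that bears it (a point fixed in the world has none). Each returns a list of dicts, best first, with "p" (0 to 1); they miss things now and then, are a little off and sometimes report something else, mostly with a low value. They report only what shows in the picture. A call takes as long as a camera call. They do not tell look-alikes from the thing itself.
- search_frame(camera, target): "point" ([x, y, z] in m, in world coordinates, good to about 4 mm: the middle of the surface that is visible of it).
- pinpoint(camera, target): "point" ([x, y, z] in m, in world coordinates, good to about 4 mm: a listed point, or the origin of a listed thing).
The state is a dict: "clock": time; "joints": joint angles; "dq": joint speeds; "joint_efforts": joint torques, N m; "position": TCP position; "ee_rot": TCP orientation; "force": force on the tool from outside, world axes, zero at the start; "ft_torque": the same for the moment, N m; "width": opening from 0.0 (shut) to 1.0 (fully open).
Only numpy, scipy, OpenCV 4.12 (cv2) and the standard library are available. Lean on these libraries where they do the work, as an engineer would, in place of code of your own. Each camera call takes 0.05 s, during which the arm holds its last target. There are 200 camera calls.

TASK

The sealing-film dispenser is empty. Lift its lid by the thumb tab right back until it rests on its stop, then lower the new film roll in between the two brackets (do not drop it in) and press it down until both sprung spindle ends have snapped home in their sockets. Let go and leave the lid open so that the film can be threaded, and do not disturb the tip box, the reagent bottle or the timer.

Things in the scene. Friction and masses are not known exactly. Their poses are not given: they have to be found in the camera images.
- dispenser: Film dispenser: white open-topped case 150 mm (x) by 172 mm (y) by 115 mm high, walls 4 mm, too heavy to shift; origin at the centre of its underside. x runs from the front (cutter strip, thumb tab) to the rear (hinge), y along the spindle's seat, z up. Inside, a grey bracket on each side wall takes one spindle end; 128 mm stays free between the brackets.
- cradle (a point): Where the roll's centre lies once both spindle ends are home: midway between the two sockets, 60 mm above the bench, 5 mm in front (-x) of the case's middle; axes as the case. A roll set down level and central rests on the ramps, its axis about 74 to 83 mm above the bench; pushing down with about 5 to 12 N the rest of the way squeezes both pins past the lips and they snap into the sockets.
- mouth_left (a point): Open top of the guide channel in the bracket on the case's +y side, 94 mm above the bench, 73 mm from the case's centre plane. The channel is 34 mm wide (x) here and narrows to 15 mm at the lip; its blue back wall is a ramp that comes inwards from 78 mm off the centre plane at the top to 68 mm at the rounded lip, 71 mm above the bench.
- mouth_right (a point): The same on the case's -y side (mirror image).
- socket_left (a point): Middle of the socket (recess) under the lip of the +y bracket, 60 mm above the bench, 70 mm from the case's centre plane: 15 mm wide (x), 12 mm high, floor 55 mm above the bench, back wall 72.5 mm from the centre plane.
- socket_right (a point): The same on the case's -y side (mirror image).
- lid_tab (a point): Grip point on the lid's thumb tab: blue, 30 mm wide (y), 10 mm thick, sticking out level 40 mm from the middle of the lid's front edge; this point is 28 mm out from that edge, half-way through the thickness, 118 mm above the bench when shut. Pinch it across its width from above; it turns between the fingers as the lid swings. Its axes turn with the lid; when shut they are as the case's.
- lid_hinge (a point): Point on the hinge line at the middle of the case's rear top edge, 115 mm above the bench; the line is horizontal, along the case's y, 178 mm behind the lid_tab point and 3 mm below it when shut. The lid is a smoky clear plate with blue edges, 150 by 172 by 5 mm, about 0.16 kg.
- lid (a joint): Lid angle in rad: 0 shut, growing as its front edge rises and swings back; 1.83 (105 degrees) when it leans back on its stop. It swings freely: it falls shut from below about 1.57 and falls back onto the stop beyond that.
- roll_mid (a point): Centre of the new film roll, on its axis: white with blue bands, 84 mm in diameter, 50 mm wide, about 0.28 kg, lying on its round side on the bench (centre 42 mm up). y is along its axis, z up at the start. A grey spindle 14 mm in diameter sticks out to 60 mm either side of the centre, then a sprung pin at each end. Best gripped across its two flat faces, above the spindle.
- pin_left (a point): Tip of the orange sprung pin at the spindle's +y end, 73 mm from roll_mid: 10 mm in diameter, round-ended. It pushes in along the axis up to 10 mm against a spring (2 N to start, 5 N at 5 mm). The two ends are alike: either may go in either socket.
- pin_right (a point): The same at the spindle's -y end.
- film_roll: The film roll as a whole, with its spindle; this origin lies on its round surface, 42 mm under roll_mid at the start (grip by roll_mid, not by this point). Axes as roll_mid.
- tip_box: Bystander: blue pipette-tip box with clear lid, 88 by 126 by 88 mm, origin at the centre of its underside, z up.
- reagent_bottle: Bystander: glass bottle with blue cap, 68 mm in diameter, 140 mm high, origin at the centre of its underside, z up.
- timer: Bystander: small white bench timer, 26 by 70 by 66 mm, origin at the centre of its underside, z up.
Things that resemble listed ones, but are neither listed nor needed, are in the scene too. What is shaped like the film_roll but green or pink is not meant.

How it is judged:
By the outcome, as a careful person would: the job done as asked, in the order asked, and still so for the second after the job is handed in, with the robot touching nothing.
It also fails if it takes over 64 s, if anything falls off the work surface, if the arm or the gripper's body presses on something with over 40 N, if the wrist force passes 120 N, or if a joint passes its speed limit or range.

## Working session

There is one attempt and no reset: what is moved stays moved. The work goes in short steps, Python scripts to look and compute and a tool call to move; the robot and the scene stay as the last step left them, time stands still between calls to the robot, and variables do not carry over. Pictures are saved under pics/ and viewed, about 8 in all and at most 12, crops included, and the job is handed in when it is done.

Besides the shell and the picture viewer there is one more tool, called after "Request:" by a JSON object that holds its "fn" and its "kwargs". arm_command: Moves the arm, as the interface text tells. Its arguments: {"type":"object","properties":{"motion":{"type":"array"},"newtons":{"type":"number"}},"required":["motion"]}

```bash
mkdir -p pics
cat > h.py <<'E'
import numpy as np,cv2
from scipy.spatial.transform import Rotation as R
from cell import arm,get_image,search_frame,pinpoint
def world(im,u,v,d=None):
    K=np.array(im["K"]);D=np.array(im["distortion"])
    n=cv2.undistortPoints(np.array([[[u,v]]],float),K,D)[0,0]
    d=im["range_z"][int(v),int(u)] if d is None else d
    return np.array(im["origin"])+np.array(im["rotation"])@(np.array([n[0],n[1],1])*d)
def cloud(im):
    K=np.array(im["K"]);D=np.array(im["distortion"])
    v,u=np.mgrid[0:480,0:640]
    n=cv2.undistortPoints(np.stack([u,v],-1).reshape(-1,1,2).astype(float),K,D).reshape(480,640,2)
    d=im["range_z"][...,None]
    return np.concatenate([n*d,d],-1)@np.array(im["rotation"]).T+np.array(im["origin"])
E
python3 - <<'E'
from h import *
np.set_printoptions(precision=4,suppress=True)
for c in("scene","top"):
    im=get_image(c);cv2.imwrite(f"pics/{c}0.png",im["frame"][...,::-1])
    print(c,np.array(im["origin"]))
    for t in["dispenser","lid_tab","lid_hinge","roll_mid","pin_left","pin_right","cradle","mouth_left","mouth_right","tip_box","reagent_bottle","timer"]:
        print(t,[(np.round(r["point"],3).tolist(),round(r["p"],2)) for r in pinpoint(c,t)])
s=arm.observe();print(s);print(R.from_rotvec(s["ee_rot"]).as_matrix())
E
```

```text
scene [ 1.2644 -0.3793  0.9353]
dispenser [([0.539, 0.122, 0.003], 0.58)]
lid_tab [([0.443, 0.133, 0.116], 0.6), ([0.526, -0.424, -0.002], 0.23)]
lid_hinge [([0.619, 0.121, 0.118], 0.7), ([0.53, 0.424, 0.0], 0.64)]
roll_mid [([0.55, -0.175, 0.037], 0.94), ([0.692, -0.255, 0.042], 0.88), ([0.401, -0.194, 0.043], 0.76), ([0.543, 0.123, 0.006], 0.63)]
pin_left [([0.644, -0.314, 0.043], 0.39), ([0.526, -0.424, -0.002], 0.34)]
pin_right [([0.536, -0.243, 0.044], 0.44), ([0.729, -0.194, 0.038], 0.43)]
cradle []
mouth_left [([0.547, 0.196, 0.092], 0.73)]
mouth_right [([0.535, 0.055, 0.094], 0.58)]
tip_box [([0.53, 0.423, 0.002], 0.56)]
reagent_bottle [([0.526, 0.423, 0.004], 0.65), ([0.526, -0.425, -0.002], 0.61)]
timer [([0.543, 0.121, 0.003], 0.61)]
top [ 0.4747 -0.0002  1.3548]
dispenser [([0.548, 0.127, 0.001], 0.69)]
lid_tab [([0.448, 0.137, 0.116], 0.82), ([0.548, 0.125, 0.002], 0.46), ([0.529, 0.424, -0.003], 0.17)]
lid_hinge [([0.618, 0.12, 0.11], 0.58)]
roll_mid [([0.549, -0.177, 0.039], 0.9), ([0.403, -0.191, 0.043], 0.85)]
pin_left []
pin_right []
cradle []
mouth_left [([0.54, 0.
[... 184 characters left out ...]
.521, -0.419, -0.001], 0.97)]
timer [([0.709, 0.044, 0.001], 0.66), ([0.548, 0.127, 0.001], 0.5), ([0.523, -0.421, 0.002], 0.48)]
{'clock': 1.3, 'joints': array([-1.2366,  0.4345,  0.025 ,  1.5732, -0.0116,  1.134 , -0.0751]), 'dq': array([-0.0013, -0.0005, -0.0017, -0.0007, -0.0009,  0.0002,  0.0009]), 'joint_efforts': array([ -0.0001, -66.7674,   0.9838, -31.4808,  -0.0607,   0.0328,
         0.0001]), 'position': array([0.2644, 0.5663, 0.4047]), 'ee_rot': array([-0.8816,  1.3847,  0.8817]), 'force': array([0.6525, 0.1861, 0.0363]), 'ft_torque': array([-0.017 , -0.0197,  0.0129]), 'width': 1.0039765370094778}
[[ 0.     -0.9061  0.4231]
 [ 0.      0.4231  0.9061]
 [-1.      0.      0.    ]]
```

Run:
```python
import cv2,numpy as np
a=cv2.imread("pics/scene0.png");b=cv2.imread("pics/top0.png")
cv2.imwrite("pics/both0.png",cv2.resize(np.vstack([a,b]),(450,675))[:,:])
```

```text
(no output)
```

View pics/scene0.png

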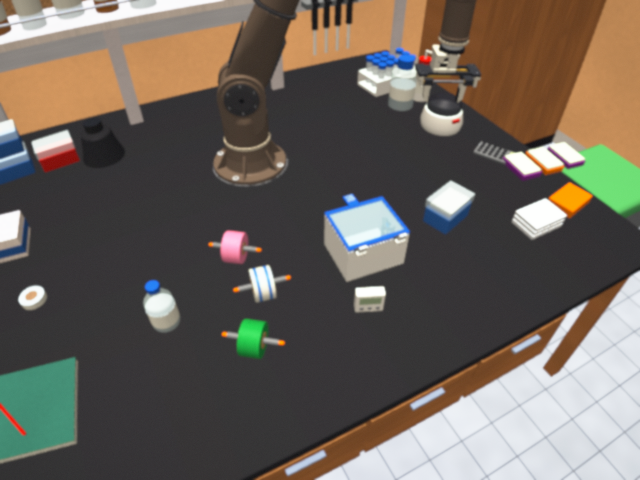

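View pics/top0.png

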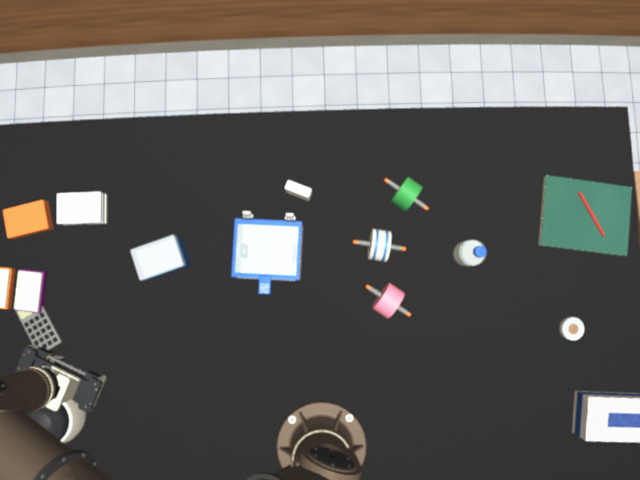

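Scene picture: the lidded dispenser is at (365,238), its blue tab at (350,201), the timer at (369,299), the tip box at (449,205) and the bottle at (160,305). There are three rolls: pink at scene (234,247) / top (389,300), white with blue bands at (262,283) / (380,245), and green at (252,338) / (406,193). Only the white one with blue bands fits. I'll check it in a crop and measure.

Run:
```python
from h import *
np.set_printoptions(precision=4,suppress=True)
ims={c:get_image(c) for c in("top","scene")}
crops=[]
for c,(u0,v0,u1,v1) in dict(top=(340,205,420,285),scene=(215,245,305,325)).items():
    crops.append(cv2.resize(ims[c]["frame"][v0:v1,u0:u1,::-1],(400,400),interpolation=cv2.INTER_CUBIC))
cv2.imwrite("pics/roll0.png",np.hstack(crops))
def rect(P):
    (c,s,a)=cv2.minAreaRect((P[:,:2]*1000).astype(np.float32)); return np.round(c,1),np.round(s,1),round(a,2)
for c,im in ims.items():
    C=cloud(im);hsv=cv2.cvtColor(im["frame"],cv2.COLOR_RGB2HSV)
    x,y,z=C[...,0],C[...,1],C[...,2]
    valid=im["range_z"]>0
    # orange pins near the roll
    m=(hsv[...,0]>5)&(hsv[...,0]<22)&(hsv[...,1]>120)&(abs(x-.55)<.05)&(abs(y+.177)<.1)&(z>.02)&valid
    n,l,st,cen=cv2.connectedComponentsWithStats(m.astype(np.uint8))
    for i in range(1,n):
        if st[i,4]>5: print(c,"pin",cen[i],C[l==i].mean(0),st[i,4])
    m=(abs(x-.55)<.05)&(abs(y+.177)<.04)&(z>.01)&valid
    P=C[m&(z>.06)];print(c,"roll",P.mean(0),P[:,2].max(),rect(P))
    m=(hsv[...,0]>95)&(hsv[...,0]<125)&(hsv[...,1]>120)&(x>.38)&(x<.66)&(y>0)&(y<.23)&(z>.1)&(z<.14)&valid
    P=C[m];print(c,"lid blue",rect(P),np.percentile(P[:,2],[5,50,95]))
    T=P[P[:,0]<.452];print(" tab",T.mean(0),T.min(0),T.max(0),len(T))
    # lid edges
    F=C[m&(x>.46)];print(" lid only",rect(F))
    P=C[valid&(x>.67)&(x<.75)&(y>0)&(y<.09)&(z>.04)];print(" timer",rect(P),P[:,2].max())
```

```text
Traceback (most recent call last):
  File "h.py", line 14, in cloud
    return np.concatenate([n*d,d],-1)@np.array(im["rotation"]).T+np.array(im["origin"])
           ~~~~~~~~~~~~~~~~~~~~~~~~~~~~~~~~~~~~~~~~~~~~~~~~~~~~~^~~~~~~~~~~~~~~~~~~~~~~
ValueError: operands could not be broadcast together with shapes (480,640) (3,)
```

View pics/roll0.png

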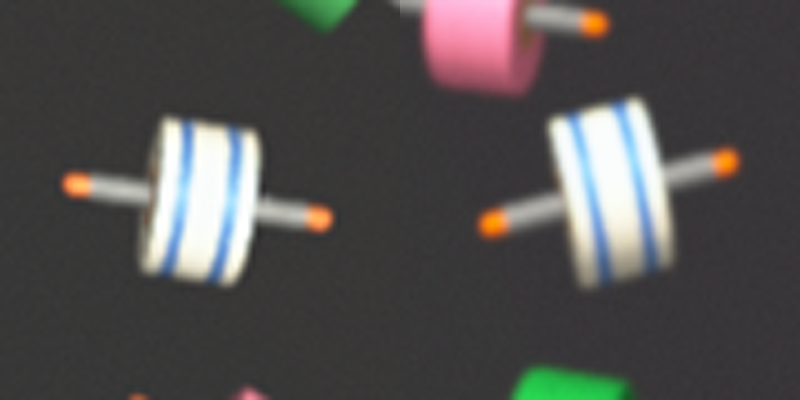

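The crop shows the white roll with two blue bands and orange pins: pins at crop (75,185) and (320,217) in the top view. It is the one meant. The camera rotation is a rotation vector, so I'll fix the helper.

```bash
sed -i 's/np.array(im\["rotation"\])/R.from_rotvec(np.array(im["rotation"]).ravel()).as_matrix()/' h.py
cat > m.py <<'E'
from h import *
np.set_printoptions(precision=4,suppress=True)
ims={c:get_image(c) for c in("top","scene")}
def rect(P):
    (c,s,a)=cv2.minAreaRect((P[:,:2]*1000).astype(np.float32)); return np.round(c,1),np.round(s,1),round(a,2)
for c,im in ims.items():
    C=cloud(im);hsv=cv2.cvtColor(im["frame"],cv2.COLOR_RGB2HSV)
    x,y,z=C[...,0],C[...,1],C[...,2]
    valid=im["range_z"]>0
    m=(hsv[...,0]>2)&(hsv[...,0]<22)&(hsv[...,1]>120)&(abs(x-.55)<.05)&(abs(y+.177)<.1)&(z>.02)&valid
    n,l,st,cen=cv2.connectedComponentsWithStats(m.astype(np.uint8))
    for i in range(1,n):
        if st[i,4]>5: print(c,"pin",cen[i],C[l==i].mean(0),st[i,4])
    m=(abs(x-.55)<.05)&(abs(y+.177)<.04)&(z>.01)&valid
    P=C[m&(z>.06)];print(c,"roll",P.mean(0),P[:,2].max(),rect(P))
    m=(hsv[...,0]>95)&(hsv[...,0]<125)&(hsv[...,1]>120)&(x>.38)&(x<.66)&(y>0)&(y<.23)&(z>.1)&(z<.14)&valid
    P=C[m];print(c,"lid blue",rect(P),np.percentile(P[:,2],[5,50,95]))
    T=P[P[:,0]<.455];print(" tab",T.mean(0) if len(T) else 0,T.min(0) if len(T) else 0,T.max(0) if len(T) else 0,len(T))
    F=C[m&(x>.465)];print(" lid only",rect(F))
    P=C[valid&(x>.67)&(x<.75)&(y>0)&(y<.09)&(z>.04)];print(" timer",rect(P),P[:,2].max())
E
python3 m.py
```

```text
top pin [354.8125 241.75  ] [ 0.5615 -0.1069  0.0448] 16
top pin [403.2857 248.5   ] [ 0.5393 -0.2384  0.0457] 14
top roll [ 0.5494 -0.1716  0.0765] 0.08833483903502937 (array([ 550.9, -172.5]), array([50.8, 75.2]), 80.21)
top lid blue (array([525. , 128.7]), array([173.3, 191.1]), 85.84) [0.1167 0.1208 0.1249]
 tab [0.4388 0.1345 0.121 ] [0.4291 0.1193 0.1142] [0.4546 0.1503 0.1274] 41
 lid only (array([542.4, 127.5]), array([173.3, 156.1]), 85.84)
 timer (array([708.3,  44.3]), array([70.5, 27.3]), 67.52) 0.0720738434435586
scene pin [287.5  276.75] [ 0.5623 -0.1068  0.0451] 16
scene pin [236.1111 289.1111] [ 0.5417 -0.2363  0.0454] 18
scene roll [ 0.5631 -0.1752  0.0772] 0.08744214463025501 (array([ 555.4, -173.6]), array([51. , 69.2]), 79.98)
scene lid blue (array([525.7, 129. ]), array([173.5, 191.7]), 85.76) [0.1191 0.1221 0.1249]
 tab [0.4426 0.1232 0.1205] [0.4297 0.1186 0.112 ] [0.4543 0.1482 0.1273] 24
 lid only (array([543. , 127.7]), array([173.6, 157. ]), 85.82)
 timer (array([709.7,  44.2]), array([70.4, 29.3]), 66.0) 0.07086396376821558
```

```bash
cat >> h.py <<'E'
np.set_printoptions(precision=4,suppress=True)
YC=np.deg2rad(-4.16);XC=np.array([np.cos(YC),np.sin(YC),0]);CC=np.array([.545,.127,0])
def case(x,y,z): return CC+XC*x/1e3+np.array([-XC[1],XC[0],0])*y/1e3+np.array([0,0,z/1e3])
def lidpt(deg):
    t=np.deg2rad(deg);return case(75-178*np.cos(t)+3*np.sin(t),0,115+178*np.sin(t)+3*np.cos(t))
def state():
    s=arm.observe();M=R.from_rotvec(s["ee_rot"]).as_matrix();g=s["position"]+M[:,0]*.159
    print("t %.2f grasp"%s["clock"],g,"jaw deg %.2f"%np.degrees(np.arctan2(M[1,2],M[0,2])),"tilt",M[:,0],"F",s["force"],"w %.1f mm"%(s["width"]*91.8),"j",s["joints"])
    return g,M
def plan(wps,g=None,M=None,step=45):
    """wps: (grasp xyz, jaw deg); prints tool-frame rows, tool down"""
    if g is None: g,M=state()
    a=np.degrees(np.arctan2(M[1,2],M[0,2]))
    for p,b in wps:
        p=np.array(p);n=max(1,int(np.ceil(np.linalg.norm(p-g)*1e3/step)),int(np.ceil(abs(b-a)/9)))
        d=(p-g)*1e3/n
        for i in range(n):
            c=np.deg2rad(a);print([round(-d[2],1),round(-np.sin(c)*d[0]+np.cos(c)*d[1],1),round(np.cos(c)*d[0]+np.sin(c)*d[1],1),round(-(b-a)/(n-i),2)])
            a+=(b-a)/(n-i)
        g=p;print('--')
E
python3 - <<'E'
from h import *
t=lidpt(0);print(t)
plan([(t+[0,0,.06],85.84),(t,85.84)])
E
```

```text
[0.4423 0.1345 0.118 ]
t 1.50 grasp [0.2644 0.5663 0.2457] jaw deg 64.97 tilt [ 0.  0. -1.] F [-0.2066  0.1751  0.7282] w 91.9 mm j [-1.2366  0.4345  0.025   1.5732 -0.0116  1.134  -0.0751]
[np.float64(6.2), np.float64(-31.3), np.float64(-28.7), np.float64(-1.9)]
[np.float64(6.2), np.float64(-30.3), np.float64(-29.8), np.float64(-1.9)]
[np.float64(6.2), np.float64(-29.3), np.float64(-30.7), np.float64(-1.9)]
[np.float64(6.2), np.float64(-28.3), np.float64(-31.7), np.float64(-1.9)]
[np.float64(6.2), np.float64(-27.2), np.float64(-32.6), np.float64(-1.9)]
[np.float64(6.2), np.float64(-26.1), np.float64(-33.5), np.float64(-1.9)]
[np.float64(6.2), np.float64(-25.0), np.float64(-34.3), np.float64(-1.9)]
[np.float64(6.2), np.float64(-23.8), np.float64(-35.1), np.float64(-1.9)]
[np.float64(6.2), np.float64(-22.6), np.float64(-35.9), np.float64(-1.9)]
[np.float64(6.2), np.float64(-21.4), np.float64(-36.6), np.float64(-1.9)]
[np.float64(6.2), np.float64(-20.2), np.float64(-37.3), np.float64(-1.9)]
--
[np.float64(30.0), np.float64(0.0), np.float64(0.0), np.float64(-0.0)]
[np.float64(30.0), np.float64(0.0), np.float64(0.0), np.float64(-0.0)]
--
```

Request:
{"fn": "arm_command", "kwargs": {"motion": [[91,6,-31,-29,-1.9,0,0],[91,6,-30,-30,-1.9,0,0],[91,6,-29,-31,-1.9,0,0],[91,6,-28,-32,-1.9,0,0],[91,6,-27,-33,-1.9,0,0]]}}

```text
clock: 2.12
position: [0.344, 0.3678, 0.3747]
ee_rot: [-1.008, 1.324, 1.008]
force: [0.6, -0.2, 0.4]
width: 0.991
```

Request:
{"fn": "arm_command", "kwargs": {"motion": [[91,6,-26,-33,-1.9,0,0],[91,6,-25,-34,-1.9,0,0],[91,6,-24,-35,-1.9,0,0],[91,6,-23,-36,-1.9,0,0],[91,6,-21,-37,-1.9,0,0]]}}

```text
clock: 2.75
position: [0.4251, 0.1721, 0.3448]
ee_rot: [-1.132, 1.256, 1.132]
force: [0.4, 0.1, 0.0]
width: 0.991
```

Request:
{"fn": "arm_command", "kwargs": {"motion": [[91,6,-20,-37,-1.9,0,0],[91,0,0,0,0,0,0],[91,0,0,0,0,0,0]]}}

```text
clock: 3.12
position: [0.4405, 0.1349, 0.3389]
ee_rot: [-1.155, 1.242, 1.156]
force: [0.0, 0.3, -0.0]
width: 0.987
```

Run:
```python
from h import *
plan([(lidpt(0),85.84)])
print(pinpoint("top","lid_tab"),pinpoint("scene","lid_tab"))
```

```text
t 3.12 grasp [0.4406 0.135  0.1799] jaw deg 85.85 tilt [ 0.0001  0.0005 -1.    ] F [ 0.0376  0.286  -0.0152] w 90.6 mm j [-0.5158  0.2429  0.1237  2.0517 -0.0402  0.8489  1.1292]
[np.float64(30.9), np.float64(-0.9), np.float64(-0.2), np.float64(0.0)]
[np.float64(30.9), np.float64(-0.9), np.float64(-0.2), np.float64(0.0)]
--
[{'point': [0.4467, 0.1362, 0.1166], 'p': 0.95}] [{'point': [0.4454, 0.13, 0.1165], 'p': 0.95}, {'point': [0.5334, 0.059, 0.0633], 'p': 0.56}]
```

Very accurate. Next I'll go down and pinch with a light grip, which fits the measured tab (x 0.443, y 0.135, z 0.118).

Request:
{"fn": "arm_command", "kwargs": {"motion": [[91,31,-1,0,0,0,0],[91,31,-1,0,0,0,0],[20,0,0,0,0,0,0],[20,0,0,0,0,0,0],[20,0,0,0,0,0,0]], "newtons": 10}}

```text
clock: 3.85
position: [0.443, 0.1347, 0.2779]
ee_rot: [-1.156, 1.24, 1.155]
force: [-0.1, -0.4, -0.1]
width: 0.713
```

Request:
{"fn": "arm_command", "kwargs": {"motion": [[20,0,0,0,0,0,0],[20,0,0,0,0,0,0],[20,0,0,0,0,0,0]]}}

```text
clock: 4.22
position: [0.4427, 0.1343, 0.2769]
ee_rot: [-1.156, 1.242, 1.156]
force: [0.1, -0.2, -0.4]
width: 0.393
```

Run:
```python
from h import *
g,M=state()
off=g-lidpt(0);print(off)
pts=[lidpt(d)+off for d in np.append(np.arange(0,104,6.5),105)]
p0=pts[0]
for i,p in enumerate(pts[1:]):
    d=(p-p0)*1e3;print(-d[2].round(1),(-d@XC).round(1),(d@np.array([-XC[1],XC[0],0])).round(1));p0=p
```

```text
t 4.22 grasp [0.4427 0.1343 0.1179] jaw deg 85.87 tilt [ 0.0002  0.0001 -1.    ] F [ 0.1404 -0.2167 -0.4038] w 36.1 mm j [-0.5014  0.3382  0.1144  2.1148 -0.0595  0.6912  1.1511]
[ 0.0004 -0.0002 -0.0001]
-20.1 -1.5 0.0
-19.8 -3.8 0.0
-19.3 -6.0 -0.0
-18.5 -8.1 0.0
-17.4 -10.2 -0.0
-16.2 -12.1 -0.0
-14.7 -13.8 0.0
-13.1 -15.4 0.0
-11.2 -16.8 -0.0
-9.3 -17.9 0.0
-7.2 -18.9 0.0
-5.0 -19.6 -0.0
-2.7 -20.0 -0.0
-0.5 -20.2 0.0
1.8 -20.1 0.0
4.9 -22.8 0.0
```

Request:
{"fn": "arm_command", "kwargs": {"motion": [[20,0,0,0,0,0,0],[20,0,0,0,0,0,0],[20,0,0,0,0,0,0]]}}

```text
clock: 4.6
position: [0.4426, 0.1341, 0.2768]
ee_rot: [-1.156, 1.243, 1.156]
force: [-1.2, -1.5, 2.2]
width: 0.323
```

Request:
{"fn": "arm_command", "kwargs": {"motion": [[20,-10,-0.4,0,0,0,0],[20,-10,-1.1,0,0,0,0],[20,-20,-3.8,0,0,0,0],[20,-19.3,-6,0,0,0,0],[20,0,0,0,0,0,0]]}}

```text
clock: 5.22
position: [0.4539, 0.1331, 0.3375]
ee_rot: [-1.156, 1.242, 1.155]
force: [-1.3, -2.4, -0.1]
width: 0.321
```

Run:
```python
from h import *
g,M=state();print(lidpt(19.5),search_frame("scene","lid_tab"),pinpoint("scene","lid_tab"))
```

```text
t 5.22 grasp [0.454  0.1332 0.1785] jaw deg 85.84 tilt [ 0.0007  0.0003 -1.    ] F [-1.2758 -2.4419 -0.1177] w 29.5 mm j [-0.5042  0.2635  0.1293  2.0271 -0.0446  0.8528  1.1482]
[0.4535 0.1337 0.1772] [{'point': [0.5474, 0.1187, 0.1181], 'p': 0.94}] [{'point': [0.4454, 0.13, 0.1165], 'p': 0.95}, {'point': [0.5334, 0.059, 0.0633], 'p': 0.56}]
```

Run:
```python
from h import *
for c in("scene","top"):
    get_image(c);print(pinpoint(c,"lid_tab"))
```

```text
[{'point': [0.4548, 0.1315, 0.1749], 'p': 0.73}]
[]
```

The lid is following at 19.5°. Continuing the arc.

Request:
{"fn": "arm_command", "kwargs": {"motion": [[20,-18.5,-8.1,0,0,0,0],[20,-17.4,-10.2,0,0,0,0],[20,-16.2,-12.1,0,0,0,0],[20,-14.7,-13.8,0,0,0,0],[20,-13.1,-15.4,0,0,0,0]]}}

```text
clock: 6.15
position: [0.5135, 0.1287, 0.416]
ee_rot: [-1.156, 1.244, 1.156]
force: [0.8, -4.1, -3.3]
width: 0.325
```

Request:
{"fn": "arm_command", "kwargs": {"motion": [[20,-11.2,-16.8,0,0,0,0],[20,-9.3,-17.9,0,0,0,0],[20,-7.2,-18.9,0,0,0,0],[20,-5,-19.6,0,0,0,0],[20,-2.7,-20,0,0,0,0]]}}

```text
clock: 6.78
position: [0.607, 0.1215, 0.4512]
ee_rot: [-1.156, 1.244, 1.155]
force: [-1.6, -5.7, -2.2]
width: 0.327
```

Run:
```python
from h import *
g,M=state();print(lidpt(84.5))
for c in("scene",):
    im=get_image(c);print(pinpoint(c,"lid_tab"));cv2.imwrite("pics/s1.png",cv2.resize(im["frame"][80:320,260:500,::-1],(480,480)))
```

```text
t 6.78 grasp [0.607  0.1213 0.2922] jaw deg 85.82 tilt [-0.0004 -0.0015 -1.    ] F [-1.6229 -5.7397 -2.1691] w 30.0 mm j [-0.4114  0.3925  0.1837  1.5307 -0.0729  1.226   1.2812]
[0.6058 0.1226 0.2925]
[{'point': [0.6075, 0.1176, 0.2934], 'p': 0.64}]
```

View pics/s1.png

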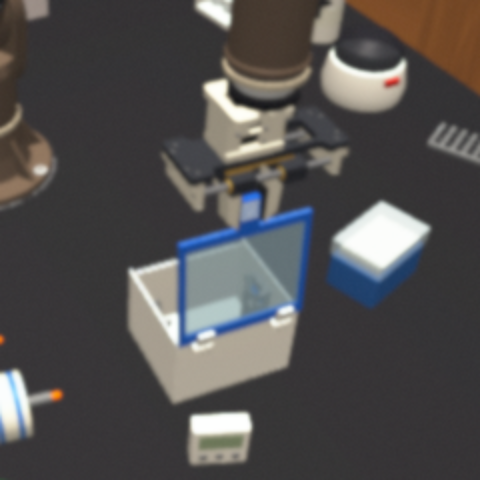

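The lid is almost upright, with the tab pinched at crop (250,207). A small sideways force has built up, so I'll ease by 1 mm and continue to the stop.

Request:
{"fn": "arm_command", "kwargs": {"motion": [[20,-0.5,-20.2,-0.5,0,0,0],[20,1.8,-20,-0.5,0,0,0],[20,4,-17,0,0,0,0],[20,1,-4,0,0,0,0],[20,0,0,0,0,0,0]]}}

```text
clock: 7.5
position: [0.6674, 0.1166, 0.4451]
ee_rot: [-1.156, 1.243, 1.155]
force: [1.7, -4.7, 1.5]
width: 0.328
```

Run:
```python
from h import *
g,M=state();print(lidpt(104),lidpt(105))
for c in("scene","top"):
    im=get_image(c);print(pinpoint(c,"lid_tab"))
```

```text
t 7.50 grasp [0.6675 0.1165 0.2861] jaw deg 85.83 tilt [ 0.0006 -0.0006 -1.    ] F [ 1.6903 -4.7     1.4625] w 30.1 mm j [-0.3709  0.4979  0.1916  1.381  -0.0945  1.2711  1.324 ]
[0.6657 0.1182 0.287 ] [0.6686 0.118  0.2862]
[{'point': [0.6686, 0.112, 0.2858], 'p': 0.68}]
[]
```

Near the stop (about 104.5°). Now open, rise, and check.

Request:
{"fn": "arm_command", "kwargs": {"motion": [[60,0,0,0,0,0,0],[60,0,0,0,0,0,0],[60,0,0,0,0,0,0],[60,-20,0,0,0,0,0],[60,-40,0,0,0,0,0]]}}

```text
clock: 8.32
position: [0.6669, 0.1175, 0.5039]
ee_rot: [-1.155, 1.245, 1.159]
force: [0.4, 0.5, 0.9]
width: 0.652
```

Run:
```python
from h import *
g,M=state()
im=get_image("scene");print(pinpoint("scene","lid_tab"))
m=.5
roll=np.array([.551,-.172,.0])
plan([(roll+[0,0,.17],80.4)],g,M)
```

```text
t 8.32 grasp [0.6663 0.1174 0.3449] jaw deg 85.90 tilt [-0.0039 -0.0005 -1.    ] F [0.3533 0.4552 0.9433] w 59.9 mm j [-0.3738  0.4732  0.1998  1.2794 -0.0922  1.4017  1.3196]
[{'point': [0.6687, 0.1143, 0.2852], 'p': 0.87}]
[np.float64(21.9), np.float64(11.8), np.float64(-37.1), np.float64(0.69)]
[np.float64(21.9), np.float64(11.3), np.float64(-37.3), np.float64(0.69)]
[np.float64(21.9), np.float64(10.9), np.float64(-37.4), np.float64(0.69)]
[np.float64(21.9), np.float64(10.4), np.float64(-37.5), np.float64(0.69)]
[np.float64(21.9), np.float64(10.0), np.float64(-37.6), np.float64(0.69)]
[np.float64(21.9), np.float64(9.5), np.float64(-37.8), np.float64(0.69)]
[np.float64(21.9), np.float64(9.1), np.float64(-37.9), np.float64(0.69)]
[np.float64(21.9), np.float64(8.6), np.float64(-38.0), np.float64(0.69)]
--
```

Request:
{"fn": "arm_command", "kwargs": {"motion": [[91,-10,12,-37,0.7,0,0],[91,0,11,-37,0.7,0,0],[91,0,11,-37,0.7,0,0],[91,25,10,-38,0.7,0,0],[91,40,10,-38,0.7,0,0]]}}

```text
clock: 9.05
position: [0.5951, -0.0648, 0.4503]
ee_rot: [-1.112, 1.267, 1.108]
force: [1.8, -0.7, -0.6]
width: 0.992
```

Request:
{"fn": "arm_command", "kwargs": {"motion": [[91,40,10,-38,0.7,0,0],[91,40,9,-38,0.7,0,0],[91,40,8,-38,0.6,0,0],[91,0,0,0,0,0,0],[91,0,0,0,0,0,0]]}}

```text
clock: 9.68
position: [0.5526, -0.1723, 0.3301]
ee_rot: [-1.084, 1.283, 1.085]
force: [1.0, 0.8, 0.1]
width: 0.994
```

```bash
python3 - <<'E'
from h import *
g,M=state()
plan([(np.array([.551,-.172,.071]),80.4)],g,M)
for c in("scene","top"):
    get_image(c);print([(np.round(r["point"],4),r["p"]) for t in("roll_mid","lid_tab") for r in pinpoint(c,t)])
E
python3 m.py 2>/dev/null| grep -E "pin|roll"
```

```text
t 9.68 grasp [ 0.5527 -0.1722  0.1711] jaw deg 80.39 tilt [ 0.0003  0.0006 -1.    ] F [1.0045 0.7639 0.1152] w 91.2 mm j [ 0.023   0.436   0.2591  1.7962 -0.1366  0.9266  1.7442]
[np.float64(33.4), np.float64(0.6), np.float64(-0.0), np.float64(-0.0)]
[np.float64(33.4), np.float64(0.6), np.float64(-0.0), np.float64(-0.0)]
[np.float64(33.4), np.float64(0.6), np.float64(-0.0), np.float64(-0.0)]
--
[(array([ 0.4043, -0.1928,  0.0388]), 0.89), (array([ 0.691 , -0.2549,  0.0407]), 0.66), (array([ 0.5506, -0.1738,  0.0429]), 0.64), (array([0.6724, 0.1147, 0.2857]), 0.86)]
[(array([ 0.6887, -0.2561,  0.0456]), 0.85), (array([ 0.5499, -0.1766,  0.0432]), 0.59), (array([ 0.5485, -0.1718, -0.0021]), 0.53), (array([0.6733, 0.1199, 0.2845]), 0.84)]
top roll [ 0.5469 -0.1726  0.5541] 0.6247799341111177 (array([ 550. , -176.9]), array([79.8, 99.9]), 89.91)
scene pin [273.6267 213.6533] [ 0.5435 -0.1219  0.2499] 75
scene pin [231.1333 236.4   ] [ 0.5642 -0.2291  0.2452] 15
scene pin [287.5  276.75] [ 0.5628 -0.107   0.0457] 16
scene pin [236.0526 289.2105] [ 0.5415 -0.2364  0.0449] 19
scene roll [ 0.5693 -0.1794  0.4431] 0.6270068611455186 (array([ 550., -177.]), array([99.9, 80. ]), 0.01)
```

Request:
{"fn": "arm_command", "kwargs": {"motion": [[91,33,0.7,0,0,0,0],[91,33,0.7,-0.5,0,0,0],[91,33,0.3,-0.5,0,0,0],[30,0,0,0,0,0,0],[30,0,0,0,0,0,0]], "newtons": 25}}

```text
clock: 10.7
position: [0.5508, -0.1736, 0.232]
ee_rot: [-1.085, 1.283, 1.084]
force: [0.4, 0.3, 0.5]
width: 0.823
```

Request:
{"fn": "arm_command", "kwargs": {"motion": [[30,0,0,0,0,0,0],[30,0,0,0,0,0,0],[30,0,0,0,0,0,0],[30,0,0,0,0,0,0]]}}

```text
clock: 11.2
position: [0.5506, -0.1736, 0.2316]
ee_rot: [-1.085, 1.283, 1.084]
force: [-1.0, 0.7, 6.5]
width: 0.543
```

Run:
```python
from h import *
g,M=state()
```

```text
t 11.20 grasp [ 0.5508 -0.1736  0.0726] jaw deg 80.37 tilt [ 0.0009 -0.0001 -1.    ] F [-0.9751  0.7053  6.5289] w 49.8 mm j [ 0.0549  0.5601  0.2235  1.8839 -0.1806  0.716   1.7845]
```

Request:
{"fn": "arm_command", "kwargs": {"motion": [[30,0,0,0,0,0,0],[30,0,0,0,0,0,0],[30,-10,0,0,0,0,0],[30,-25,0,0,0,0,0],[30,-35,0,0,0,0,0]], "newtons": 40}}

```text
clock: 11.82
position: [0.5498, -0.1733, 0.3012]
ee_rot: [-1.083, 1.286, 1.086]
force: [0.1, 0.4, -2.2]
width: 0.541
```

Request:
{"fn": "arm_command", "kwargs": {"motion": [[30,-35,0,0,0,0,0],[30,-35,0,0,0,0,0],[30,-20,0,0,0,0,0],[30,0,0,0,0,0,0],[30,0,0,0,0,0,0]]}}

```text
clock: 12.45
position: [0.55, -0.1733, 0.3901]
ee_rot: [-1.084, 1.285, 1.086]
force: [-0.2, -0.1, -3.3]
width: 0.54
```

Run:
```python
from h import *
g,M=state()
im=get_image("scene");C=cloud(im);hsv=cv2.cvtColor(im["frame"],cv2.COLOR_RGB2HSV)
print(pinpoint("scene","roll_mid"),pinpoint("scene","lid_tab"))
m=(hsv[...,0]>2)&(hsv[...,0]<22)&(hsv[...,1]>140)&(C[...,0]>.45)&(C[...,0]<.63)&(abs(C[...,1]+.17)<.11)&(C[...,2]>.12)
n,l,st,cen=cv2.connectedComponentsWithStats(m.astype(np.uint8))
for i in range(1,n): print(cen[i],C[l==i].mean(0),st[i,4])
cv2.imwrite("pics/s2.png",cv2.resize(im["frame"][120:340,160:420,::-1],(650,550)))
plan([(case(-5,0,230),85.84)],g,M)
```

```text
t 12.45 grasp [ 0.5497 -0.1732  0.2311] jaw deg 80.37 tilt [-0.0015  0.0004 -1.    ] F [-0.1668 -0.077  -3.3236] w 49.6 mm j [ 0.0081  0.3717  0.2788  1.7305 -0.115   1.0569  1.7284]
[{'point': [0.5492, -0.1745, 0.1985], 'p': 0.64}, {'point': [0.3991, -0.1951, 0.0413], 'p': 0.64}, {'point': [0.6943, -0.2563, 0.0414], 'p': 0.62}] [{'point': [0.668, 0.113, 0.2853], 'p': 0.78}, {'point': [0.5361, 0.053, 0.0925], 'p': 0.63}, {'point': [0.5279, 0.4233, 0.0027], 'p': 0.6}, {'point': [0.5313, 0.0556, 0.0603], 'p': 0.5}]
[267.8036 192.8571] [ 0.539  -0.1292  0.3088] 56
[244. 211.] [ 0.5697 -0.1946  0.3079] 1
[234.25 213.3 ] [ 0.5674 -0.2148  0.308 ] 20
[284.0526 231.2105] [ 0.5612 -0.107   0.2043] 19
[226.8333 244.0833] [ 0.5404 -0.2366  0.2034] 12
[np.float64(0.2), np.float64(8.5), np.float64(42.1), np.float64(-0.78)]
[np.float64(0.2), np.float64(8.0), np.float64(42.2), np.float64(-0.78)]
[np.float64(0.2), np.float64(7.4), np.float64(42.3), np.float64(-0.78)]
[np.float64(0.2), np.float64(6.8), np.float64(42.4), np.float64(-0.78)]
[np.float64(0.2), np.float64(6.2), np.float64(42.5), np.float64(-0.78)]
[np.float64(0.2), np.float64(5.7), np.float64(42.6), np.float64(-0.78)]
[np.float64(0.2), np.float64(5.1), np.float64(42.7), np.float64(-0.78)]
--
```

View pics/s2.png

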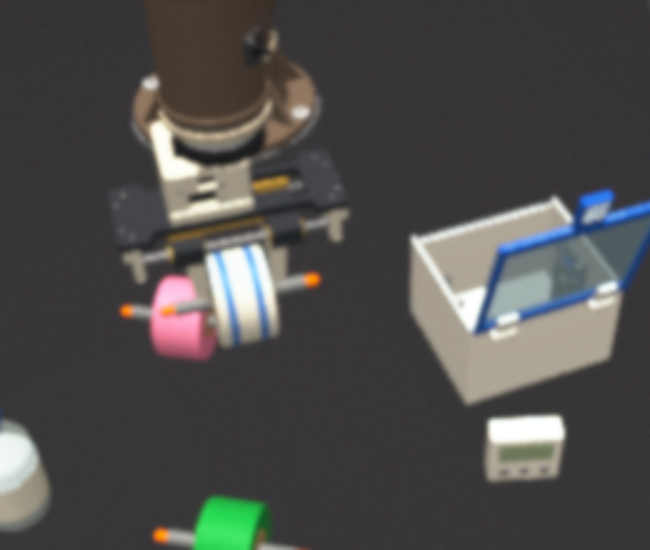

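Picture: the roll hangs level in the fingers at (240,295), the lid leans back on its stop at (570,265), and the timer is untouched. With the lid open I'll re-measure the case rim and mouths.

Run:
```python
from h import *
for c in("top","scene"):
    im=get_image(c);C=cloud(im)
    for t in("mouth_left","mouth_right","socket_left","socket_right","cradle","lid_hinge","dispenser"):
        print(c,t,[(np.round(r["point"],4),round(r["p"],2)) for r in pinpoint(c,t)][:2])
    if c=="top":
        d=C-CC; Y=np.array([-XC[1],XC[0],0]); lx=d@XC*1e3; ly=d@Y*1e3; z=C[...,2]*1e3
        m=(abs(z-115)<8)&(abs(lx)<90)&(abs(ly)<100)
        for nm,k,v in(("left",m&(ly>70)&(abs(lx)<50),ly),("right",m&(ly<-70)&(abs(lx)<50),ly),("front",m&(lx<-60)&(abs(ly)<60),lx)):
            print(nm,k.sum(),np.percentile(v[k],[2,50,98]).round(1) if k.sum() else 0)
        cv2.imwrite("pics/t2.png",cv2.resize(im["frame"][200:300,215:335,::-1],(720,600),interpolation=cv2.INTER_CUBIC))
```

```text
top mouth_left [(array([0.5403, 0.1997, 0.0953]), 0.94)]
top mouth_right [(array([0.5353, 0.0519, 0.0954]), 0.55)]
top socket_left [(array([0.5442, 0.1972, 0.0646]), 0.83), (array([ 0.5496, -0.1726,  0.1546]), 0.18)]
top socket_right [(array([ 0.545 , -0.1754,  0.2016]), 0.68), (array([0.533 , 0.0589, 0.0624]), 0.59)]
top cradle [(array([0.5389, 0.1274, 0.0602]), 0.63), (array([0.5459, 0.127 , 0.0019]), 0.16)]
top lid_hinge [(array([0.6169, 0.1226, 0.1145]), 0.79)]
top dispenser [(array([ 0.5464,  0.1277, -0.0028]), 0.86)]
left 68 [82.2 84.  86.5]
right 58 [-85.9 -83.8 -82.1]
front 28 [-77.8 -75.2 -71.8]
scene mouth_left [(array([0.5449, 0.1952, 0.0921]), 0.7)]
scene mouth_right [(array([0.5335, 0.0551, 0.0942]), 0.77), (array([0.5351, 0.0574, 0.0624]), 0.37)]
scene socket_left []
scene socket_right [(array([0.531 , 0.0574, 0.0611]), 0.93), (array([ 0.5627, -0.1002,  0.2016]), 0.68)]
scene cradle [(array([0.5392, 0.1252, 0.0608]), 0.75)]
scene lid_hinge []
scene dispenser [(array([0.5386, 0.1258, 0.0035]), 0.95)]
```

View pics/t2.png

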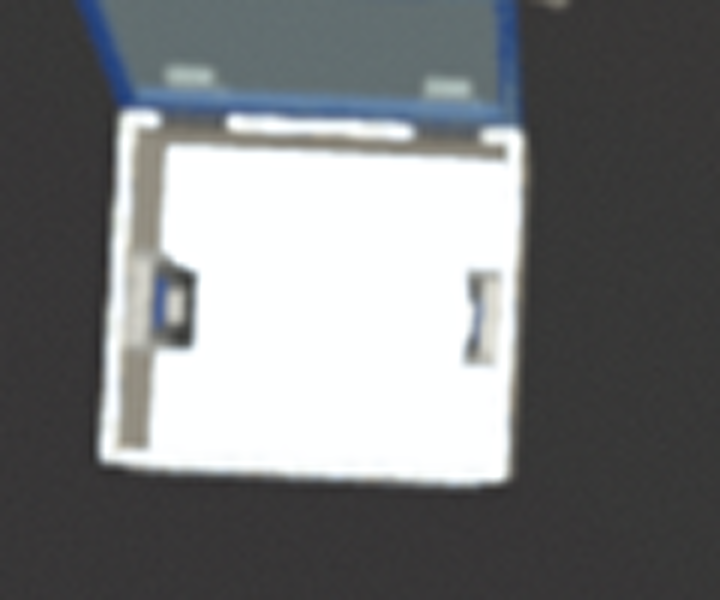

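Top crop: case with mouths at (180,305) and (482,315). Rim centre is within 0.1 mm in y of my estimate, and x is about 1 mm lower. I'll use (0.539, 0.127) for the cradle.

Request:
{"fn": "arm_command", "kwargs": {"motion": [[30,0,8.5,42,-0.8,0,0],[30,0,8,42,-0.8,0,0],[30,0,7.4,42.3,-0.8,0,0],[30,0,6.8,42.5,-0.8,0,0],[30,0,6.2,42.5,-0.8,0,0]]}}

```text
clock: 14.02
position: [0.5432, 0.0423, 0.3912]
ee_rot: [-1.137, 1.254, 1.137]
force: [-0.2, 1.0, -2.7]
width: 0.544
```

Request:
{"fn": "arm_command", "kwargs": {"motion": [[30,0,6,43,-0.8,0,0],[30,0,6,43,-0.7,0,0],[30,0,0,0,0,0,0],[30,0,0,0,0,0,0]]}}

```text
clock: 14.52
position: [0.5393, 0.1273, 0.391]
ee_rot: [-1.156, 1.243, 1.156]
force: [0.4, -0.5, -2.5]
width: 0.542
```

Run:
```python
from h import *
g,M=state()
im=get_image("scene");C=cloud(im);hsv=cv2.cvtColor(im["frame"],cv2.COLOR_RGB2HSV)
print([(np.round(r["point"],4),round(r["p"],2)) for t in("roll_mid","lid_tab","pin_left","pin_right") for r in pinpoint("scene",t)])
m=(hsv[...,0]>2)&(hsv[...,0]<22)&(hsv[...,1]>140)&(abs(C[...,0]-.54)<.05)&(abs(C[...,1]-.127)<.1)&(abs(C[...,2]-.2)<.03)
n,l,st,cen=cv2.connectedComponentsWithStats(m.astype(np.uint8))
for i in range(1,n): print(cen[i],C[l==i].mean(0),st[i,4])
plan([(np.array([.539,.1274,.155]),85.84),(np.array([.539,.1274,.115]),85.84)],g,M,step=20)
```

```text
t 14.53 grasp [0.5393 0.1272 0.232 ] jaw deg 85.87 tilt [-0.     -0.0006 -1.    ] F [ 0.3698 -0.4768 -2.5083] w 49.8 mm j [-0.4454  0.3308  0.154   1.7763 -0.0572  1.0391  1.2281]
[(array([ 0.6918, -0.2584,  0.0419]), 0.97), (array([0.5397, 0.1284, 0.2017]), 0.64), (array([ 0.4024, -0.192 ,  0.0404]), 0.55), (array([0.6198, 0.1203, 0.1158]), 0.31), (array([0.6696, 0.1153, 0.286 ]), 0.63), (array([ 0.6436, -0.3087,  0.0434]), 0.49), (array([0.6183, 0.121 , 0.115 ]), 0.65), (array([ 0.7295, -0.1894,  0.0405]), 0.4)]
[391.3333 189.75  ] [0.5455 0.1946 0.204 ] 12
[343.6667 202.6667] [0.5347 0.0631 0.2035] 21
[np.float64(19.2), np.float64(0.1), np.float64(0.1), np.float64(0.01)]
[np.float64(19.2), np.float64(0.1), np.float64(0.1), np.float64(0.01)]
[np.float64(19.2), np.float64(0.1), np.float64(0.1), np.float64(0.01)]
[np.float64(19.2), np.float64(0.1), np.float64(0.1), np.float64(0.01)]
--
[np.float64(20.0), np.float64(0.0), np.float64(0.0), np.float64(-0.0)]
[np.float64(20.0), np.float64(0.0), np.float64(0.0), np.float64(-0.0)]
--
```

Aligned. Lower until the pins are just in the mouths, then slowly.

Request:
{"fn": "arm_command", "kwargs": {"motion": [[30,25,0,0,0,0,0],[30,30,0,0,0,0,0],[30,30,0,0,0,0,0],[30,15,0,0,0,0,0],[30,0,0,0,0,0,0]]}}

```text
clock: 15.4
position: [0.5391, 0.1273, 0.2905]
ee_rot: [-1.155, 1.244, 1.156]
force: [0.5, 0.4, -2.3]
width: 0.54
```

Request:
{"fn": "arm_command", "kwargs": {"motion": [[30,4,0,0,0,0,0],[30,4,0,0,0,0,0],[30,4,0,0,0,0,0],[30,3,0,0,0,0,0],[30,0,0,0,0,0,0]]}}

```text
clock: 16.02
position: [0.5392, 0.1276, 0.2758]
ee_rot: [-1.156, 1.243, 1.156]
force: [0.2, -0.1, -1.1]
width: 0.544
```

Run:
```python
from h import *
g,M=state()
im=get_image("scene");cv2.imwrite("pics/s3.png",cv2.resize(im["frame"][170:290,310:430,::-1],(600,600),interpolation=cv2.INTER_CUBIC))
```

```text
t 16.02 grasp [0.5391 0.1276 0.1168] jaw deg 85.87 tilt [-0.0004 -0.0001 -1.    ] F [ 0.1617 -0.1217 -1.1058] w 50.0 mm j [-0.4258  0.4637  0.1322  1.9016 -0.0837  0.782   1.2507]
```

View pics/s3.png

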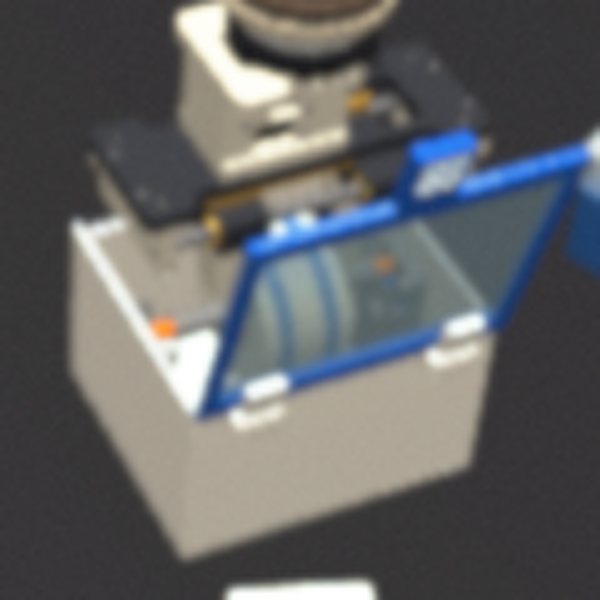

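Picture: roll between the brackets, pins at (165,328) and (385,264). First contact force is showing. Pushing on slowly.

Request:
{"fn": "arm_command", "kwargs": {"motion": [[30,3,0,0,0,0,0],[30,3,0,0,0,0,0],[30,2,0,0,0,0,0],[30,0,0,0,0,0,0]]}}

```text
clock: 16.58
position: [0.5396, 0.1276, 0.2681]
ee_rot: [-1.156, 1.242, 1.155]
force: [1.3, -1.5, 0.0]
width: 0.538
```

Request:
{"fn": "arm_command", "kwargs": {"motion": [[30,2,0,0,0,0,0],[30,2,0,0,0,0,0],[30,2,0,0,0,0,0],[30,0,0,0,0,0,0]]}}

```text
clock: 17.08
position: [0.5398, 0.1276, 0.2623]
ee_rot: [-1.156, 1.241, 1.155]
force: [2.2, -1.2, 0.8]
width: 0.543
```

Run:
```python
from h import *
g,M=state()
```

```text
t 17.07 grasp [0.5401 0.1276 0.1033] jaw deg 85.86 tilt [ 0.0017  0.0002 -1.    ] F [ 2.2014 -1.2443  0.8304] w 49.8 mm j [-0.4228  0.4825  0.129   1.9123 -0.0871  0.7504  1.2538]
```

Request:
{"fn": "arm_command", "kwargs": {"motion": [[30,2,-0.5,0,0,0,0],[30,2,-0.5,-0.3,0,0,0],[30,2,0,0,0,0,0],[30,0,0,0,0,0,0]]}}

```text
clock: 17.58
position: [0.5393, 0.127, 0.2539]
ee_rot: [-1.155, 1.246, 1.157]
force: [3.6, -0.2, -23.4]
width: 0.542
```

Request:
{"fn": "arm_command", "kwargs": {"motion": [[30,2,0,0,0,0,0],[30,2,0,0,0,0,0],[30,0,0,0,0,0,0]]}}

```text
clock: 17.95
position: [0.5403, 0.1271, 0.2523]
ee_rot: [-1.156, 1.242, 1.156]
force: [-0.5, -2.6, -4.4]
width: 0.546
```

Run:
```python
from h import *
g,M=state()
```

```text
t 17.95 grasp [0.5403 0.127  0.0933] jaw deg 85.87 tilt [ 0.0003 -0.0002 -1.    ] F [-0.491  -2.6136 -4.3742] w 50.1 mm j [-0.4193  0.4974  0.1263  1.9185 -0.0897  0.7309  1.2575]
```

A -23 N pull-down transient suggests a snap. I'll press a little further to confirm a hard floor.

Request:
{"fn": "arm_command", "kwargs": {"motion": [[30,1.5,0,-0.5,0,0,0],[30,1.5,0,0,0,0,0],[30,0,0,0,0,0,0]]}}

```text
clock: 18.32
position: [0.5406, 0.1268, 0.2495]
ee_rot: [-1.156, 1.241, 1.155]
force: [1.3, -0.9, 1.3]
width: 0.54
```

Run:
```python
from h import *
g,M=state()
```

```text
t 18.32 grasp [0.5408 0.1269 0.0905] jaw deg 85.86 tilt [ 0.0013  0.0004 -1.    ] F [ 1.2735 -0.9083  1.2861] w 49.6 mm j [-0.4178  0.5015  0.1254  1.9204 -0.0909  0.7236  1.2588]
```

Request:
{"fn": "arm_command", "kwargs": {"motion": [[30,1,0,0,0,0,0],[30,1,0,0,0,0,0],[30,0,0,0,0,0,0]]}}

```text
clock: 18.7
position: [0.5407, 0.1268, 0.2489]
ee_rot: [-1.156, 1.24, 1.155]
force: [-5.2, -3.6, 21.7]
width: 0.541
```

Run:
```python
from h import *
g,M=state();print(arm.observe()["ft_torque"])
for c in("scene","top"):
    im=get_image(c);print([(t,np.round(r["point"],4),round(r["p"],2)) for t in("roll_mid","pin_left","pin_right") for r in pinpoint(c,t) if abs(r["point"][1]-.127)<.1])
    if c=="scene": cv2.imwrite("pics/s4.png",cv2.resize(im["frame"][170:290,310:430,::-1],(600,600),interpolation=cv2.INTER_CUBIC))
```

```text
t 18.70 grasp [0.541  0.1269 0.0899] jaw deg 85.85 tilt [ 0.0019  0.0009 -1.    ] F [-5.1959 -3.5573 21.7146] w 49.6 mm j [-0.4174  0.5023  0.125   1.921  -0.0915  0.7215  1.2593]
[-0.6276  1.3093 -0.0077]
[('pin_right', array([0.5379, 0.1241, 0.0043]), 0.47)]
[]
```

View pics/s4.png

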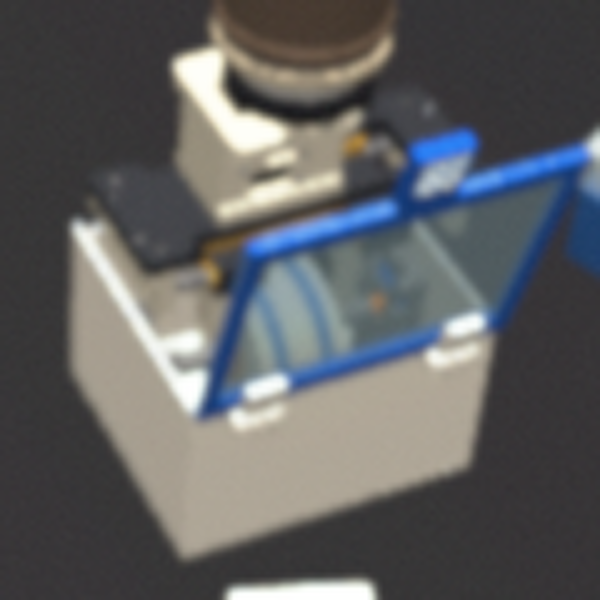

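Hard stop with the axis at 60 mm. The moment reduces to a y lever of about 3 mm, so both ends bear alike. The right pin is now hidden under its bracket, and the left is at (378,300) below its blue ramp. Relax, open partly, and leave straight up.

Request:
{"fn": "arm_command", "kwargs": {"motion": [[30,-1.5,0,0,0,0,0],[62,0,0,0,0,0,0],[62,0,0,0,0,0,0],[62,0,0,0,0,0,0],[62,0,0,0,0,0,0]]}}

```text
clock: 19.73
position: [0.5402, 0.127, 0.2484]
ee_rot: [-1.156, 1.242, 1.156]
force: [-0.7, -0.6, 0.5]
width: 0.674
```

Request:
{"fn": "arm_command", "kwargs": {"motion": [[62,-10,0,0,0,0,0],[62,-25,0,0,0,0,0],[62,-40,0,0,0,0,0],[62,-45,0,0,0,0,0],[62,-45,0,0,0,0,0]]}}

```text
clock: 20.35
position: [0.5399, 0.1266, 0.4157]
ee_rot: [-1.156, 1.242, 1.156]
force: [1.6, -0.3, -0.6]
width: 0.674
```

Request:
{"fn": "arm_command", "kwargs": {"motion": [[62,0,45,-20,0,0,0],[62,0,45,-20,0,0,0],[62,0,45,-30,0,0,0],[62,0,20,-30,0,0,0],[62,0,0,-30,0,0,0]]}}

```text
clock: 20.98
position: [0.3745, 0.0074, 0.4143]
ee_rot: [-1.156, 1.241, 1.156]
force: [1.0, 1.4, 0.4]
width: 0.675
```

Run:
```python
from h import *
g,M=state()
out=[]
for c,(u,v,w) in dict(scene=(310,170,120),top=(215,185,120)).items():
    im=get_image(c);C=cloud(im);hsv=cv2.cvtColor(im["frame"],cv2.COLOR_RGB2HSV)
    print(c,[(t,np.round(r["point"],4),round(r["p"],2)) for t in("roll_mid","pin_left","pin_right","lid_tab","timer","tip_box","reagent_bottle") for r in pinpoint(c,t)[:2]])
    if c=="top":
        Y=np.array([-XC[1],XC[0],0]);d=C-CC;lx=d@XC*1e3;ly=d@Y*1e3;z=C[...,2]*1e3
        m=(abs(lx+5)<45)&(abs(ly)<20);print("roll top z",np.sort(z[m])[-20:].round(0))
        for s in(1,-1):
            k=(abs(lx+5)<6)&(s*ly>32)&(s*ly<56);print("spindle top z",s,np.percentile(z[k],[20,50,80,95]).round(1),k.sum())
    out.append(cv2.resize(im["frame"][v:v+w,u:u+w,::-1],(400,400),interpolation=cv2.INTER_CUBIC))
cv2.imwrite("pics/end.png",np.hstack(out))
```

```text
t 20.98 grasp [0.3746 0.0076 0.2553] jaw deg 85.92 tilt [ 0.0009  0.0009 -1.    ] F [1.0189 1.412  0.4101] w 62.0 mm j [-0.3728 -0.0036  0.212   2.1228 -0.      1.0213  1.3388]
scene [('roll_mid', array([ 0.4009, -0.1926,  0.0445]), 0.86), ('roll_mid', array([0.5417, 0.1223, 0.0596]), 0.7), ('pin_left', array([ 0.6394, -0.3136,  0.0444]), 0.42), ('pin_left', array([0.5354, 0.1293, 0.0589]), 0.25), ('pin_right', array([ 0.7055,  0.0435, -0.002 ]), 0.54), ('pin_right', array([ 0.7318, -0.1943,  0.0404]), 0.41), ('lid_tab', array([0.6683, 0.1134, 0.2842]), 0.65), ('timer', array([ 0.7051,  0.0411, -0.0008]), 0.93), ('timer', array([0.535 , 0.0541, 0.0922]), 0.17), ('tip_box', array([0.5278, 0.4221, 0.0044]), 0.77), ('tip_box', array([0.5334, 0.0517, 0.0945]), 0.63), ('reagent_bottle', array([ 0.5243, -0.4217, -0.0032]), 0.75), ('reagent_bottle', array([0.5456, 0.1962, 0.0923]), 0.6)]
top [('roll_mid', array([ 0.689 , -0.2558,  0.0447]), 0.78), ('roll_mid', array([ 0.3953, -0.1903,  0.0389]), 0.75), ('lid_tab', array([0.6701, 0.118 , 0.2849]), 0.69), ('timer', array([0.7116, 0.0424, 0.0026]), 0.6), ('tip_box', array([ 0.5286,  0.4226, -0.0006]), 0.98), ('reagent_bottle', array([ 0.5236, -0.4199, -0.001 ]), 0.61), ('reagent_bottle', array([0.5339, 0.0582, 0.0623]), 0.35)]
roll top z [104. 104. 104. 104. 104. 104. 104. 104. 104. 104. 104. 104. 104. 105.
 105. 105. 105. 105. 106. 106.]
spindle top z 1 [62.3 65.  68.1 69.7] 43
spindle top z -1 [62.8 64.7 67.2 69.9] 35
```

View pics/end.png

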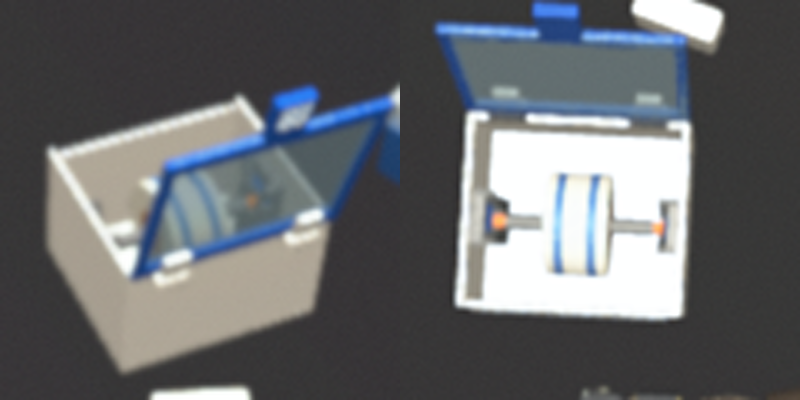

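The picture shows the roll centred and level, both pins in their brackets at (500,220) and (658,228), and the lid open. Roll top is about 103 mm, and the spindle tops are equal left and right (about 68 mm), which puts the axis at 60 mm.

Request:
{"fn": "arm_command", "kwargs": {"motion": [[62,0,0,0,0,0,0],[62,0,0,0,0,0,0]]}}

```text
clock: 22.02
position: [0.3763, 0.0083, 0.4135]
ee_rot: [-1.156, 1.242, 1.156]
force: [-0.0, 0.2, -0.6]
width: 0.671
```

```bash
python3 -c "
from cell import arm
print(arm.sign_off())"
```

```text
the job is handed in; nothing more can be done
None
```

The film roll is in the dispenser with both spindle ends home. The lid is open on its stop, and I handed the job in at about 22 s with the gripper clear.

I lifted the lid by its tab to about 105°. I then gripped the white roll with blue bands (not the pink or green one), lowered it in level and pressed it down. It snapped home with a brief 23 N pull and then met a hard stop at about 22 N, evenly on both sides.

Last checks:
- **Roll:** its top measured about 104 mm against 102 mm expected. The spindle height was equal on both sides, which puts the axis at about 60 mm.
- **Lid:** the tab was found at (0.67, 0.115, 0.285), which fits the lid leaning on its stop.
- **Bystanders:** the tip box, bottle and timer were found where they started, within the few millimetres the measurement allows.
- **Not confirmed:** the detector gave no usable reading for the pins once they were in the sockets. Their seating rests on the force, the heights and the final picture.

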